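Hang the inspection mirror on the keyhole stud inside its cabinet

ROBOT

A 6-joint arm with a two-finger parallel gripper is mounted at the origin on a cart in front of the work surface, level with it; the furniture and walls round the work are solid. World frame = base frame: x ahead of the robot, y to its left, z up, the work surface at z = 0. Lengths are in m, angles in rad, forces in N, time in s.
With the tool pointing down it reaches from about 0.4 to 0.825 m from the base axis. Payload 7 kg.
Tool frame: the origin (TCP) lies between the finger pads, 19 mm behind the fingertips; this is the grasp point; z points along the fingers, y is the line along which they close (so a half turn about z gives the same grasp; the last joint's range is limited). The gripper opens to 88 mm and grips with 3 to 60 N. Pads are 19 mm wide; open, the fingers measure 130 mm over their backs; the gripper's body (78 mm by 193 mm) begins 47 mm behind the grasp point.
Start: joints at [-0.827, 0.359, 0.012, 0, -1.224, -0.288], TCP at [0.297, -0.606, 0.245] pointing down, gripper open.
Joint ranges: [-3.07, 3.07], [-1.43, 2.12], [-1.02, 1.25], [-3.03, 1.67], [-3.05, -0], [-3.03, 3.03]. Speed limits (rad/s): [2.39, 2.39, 3.01, 3.14, 3.14, 3.14].

INTERFACE

Orientations are given as [roll, pitch, yaw] about the fixed x, y, z axes, in that order (R = Rz(yaw) Ry(pitch) Rx(roll)).
In Python, from station import telemetry, eyes, ticket, recognise, trace gives the robot as it stands. The module is installed in compiled form; this text tells all that it offers.
- The arm moves only by the tool servo_tool, never from a script. Its argument "series" is a list that holds one entry, the list of rows, each a list of 4 numbers: the shift along the tool's x, y, z in mm, then the turn about the tool's z in rad. In form: [[[x, y, z, roll], ...]]. A call has exactly 10 rows; each row shifts and turns the commanded pose from where the row before left it, along the tool's axes as they then stand; what a row does not reach is not made up. A row lasts 1/12 s, in which the tool goes at most 41.7 mm and 7.16 degrees, less where a joint would pass 70% of its speed; a pose out of reach is approached as far as the arm can. A call is refused whole if a number of a shift passes 41.7 or a number of a turn 0.125, either way. A call with a gripper value outside its range is refused whole. "claw" is the gripper's target within -1 to 1 (shut at 1, half-way at 0, fully open at -1), set as the call begins (left out, the last holds). The fingers move at their own pace and stop on an object; "grip_force" is the grip in N (left out, the last holds). Time passes only in rows, so rows that do not move let the fingers close, or fill a call up. It gives the time, the measured TCP pose, the force, the opening and the grip force at its end, in the units of the state.
- telemetry.get_state(): the state, without advancing time (a new reading comes with each control period).
- eyes.grab_frame(name): name is "scene" or "side" or "wrist"; returns the picture (420x560x3 uint8, red, green, blue); there is no depth.
- eyes.calibration(name): a dict with "mtx" (3x3 intrinsics, pixels), "k1" (the pictures are not rectified: a ray, as slopes to the right and down, at radius r is drawn at 1 + k1 r^2 times it, then the intrinsics apply), "rvec" (rotation vector, rad) and "tvec" (3), from world to camera coordinates, as OpenCV has them. Camera axes: x right, y down, z forward; pixel columns grow to the right and rows downward; lengths in m; the calibration is good to about 2 mm. A picture is of the moment at which its call begins: read the wrist's pose just before it. calibration takes no time and is no camera call; for the wrist camera it gives the pose at the moment of the call.
- ticket.job_done(): hands the job in; it is judged then, once.
Trained networks look in the newest picture that a camera, given by its name, has taken for a name from the list of things; names that differ only in an ending like _2 or _b are one class to them, and where a whole thing is asked for, a point or a joint stands for the part that bears it (a point fixed in the world has none). Each returns a list of dicts, best first, with "conf" (0 to 1); they miss things now and then, are a little off and sometimes report something else, mostly with a low value. They report only what shows in the picture. A call takes as long as a camera call. They do not tell look-alikes from the thing itself.
- recognise(camera, name): "position" ([x, y, z] in m, in world coordinates, good to about 4 mm: the middle of the surface that is visible of it).
- trace(camera, name): "mask" (420x560 bool, what is visible of it).
The state is a dict: "t": time; "q": joint angles; "qd": joint speeds; "joint_efforts": joint torques, N m; "eef_pos": TCP position; "ee_rot": TCP orientation; "force": force on the tool from outside, world axes, zero at the start; "moment": the same for the moment, N m; "width": finger opening in m; "gripper_force": force on a finger pad.
Only numpy, scipy, OpenCV 4.12 (cv2) and the standard library are available. Lean on these libraries where they do the work, as an engineer would, in place of code of your own. Each camera call takes 0.05 s, during which the arm holds its last target. There are 200 camera calls.

TASK

Take the red-handled inspection mirror out of its wooden stand, reach its lower end down through the opening in the roof of the small blue cabinet, and hang it by its keyhole on the headed stud inside. The stud's height is not known exactly, so feel for it gently, and lower the mirror until the stud carries it before you let go. Do not touch the cabinet with the mirror or the arm, do not force the stud, and leave the other things on the bench alone.

Things in the scene. Friction and masses are not known exactly. Their poses are not given: they have to be found in the camera images.
- mirror: Inspection mirror, about 200 g (+-30 %), 172 mm high, upright in the stand. Origin: centre of its underside; x through its thickness, y across its width, z up. Mirror frame 6 (x) x 44 (y) mm, z 0 to 36; flat steel shank 4 x 30, z 36 to 127; red handle 14 x 22, z 125 to 172. May hang either way round. Bottom-heavy: hangs upright from the keyhole.
- mirror_grip (a point): On the mirror's handle, 152 mm above its origin: a good TCP point for a grip from above across the 14 mm (x) thickness, which also holds it upright against a push along x.
- mirror_hole (a point): Centre of the wide part of the keyhole, 60 mm above the mirror's origin; the wide part passes through the shank along x, is 18 mm wide and 18 mm high (z 51 to 69) with corners bevelled by 3.5 mm. From its top a slot 9 mm wide runs on upward to z 83.
- mirror_seat (a point): 80 mm above the mirror's origin, in the slot: the stud's axis lies here when the mirror hangs seated (slot end resting on the stud).
- stand: Fixed light wooden block 64 (x) x 84 (y) x 32 mm, origin under its centre, with a slot 8 (x) x 47 (y) mm, 24 mm deep, its floor at z 8 mm. The mirror stands in the slot with its x axis along the stand's x.
- cabinet: Fixed blue sheet-metal cabinet 140 (x) x 160 (y) x 135 mm high, origin under its centre, its window front faces its -x. Walls and roof 6 mm thick, inner floor at z 10 mm. The only way in is the yellow-edged opening in the roof: local x from -1 to +44 mm, y from -32 to +32 mm.
- cabinet_opening (a point): Centre of the roof opening, at the height of the roof's upper face (135 mm).
- hook_bracket: Dark steel bracket on the cabinet's back wall inside, turned as the cabinet. Origin on its front face, which looks to -x, at cabinet-local x +45, y 0, z 80 mm. A brass carriage on it (6 mm thick, 26 wide, 18 high), clamped by friction, carries the stud. Rules count carriage and stud as part of it.
- stud_middle (a point): Middle of the stud's possible heights, on the bracket's face, 30 mm above its origin. The real stud axis is up to 10 mm higher or lower: feel for it. It points level to -x at y 0: shank 6 mm diameter; head 13 mm diameter, 18 to 23 mm in front of the face. Sprung along x: yields 1.5 N/mm, up to 6 mm; rigid up and down. Shank plate belongs behind the head, about 12 mm in front of the face.
- offcut_c: Loose dark wooden strip 30 x 160 x 15 mm between stand and cabinet: leave alone. Origin under its centre.
- tape_measure_b: Loose yellow tape measure 42 x 78 x 70 mm at the right: leave alone. Origin under its centre.
- green_tape: Loose green roll of tape, 100 mm diameter, 20 mm high, at the front right: leave alone. Origin under its centre.
Things that resemble listed ones, but are neither listed nor needed, are in the scene too. Leave any turquoise look-alike of the stand alone.

How it is judged:
By the outcome, as a careful person would: the job done as asked, in the order asked, and still so for the second after the job is handed in, with the robot touching nothing.
It also fails if it takes over 72 s, if anything falls off the work surface, if the arm or the gripper's body presses on something with over 40 N, if the wrist force passes 120 N, or if a joint passes its speed limit or range.

## Working session

There is one attempt and no reset: what is moved stays moved. The work goes in short steps, Python scripts to look and compute and a tool call to move; the robot and the scene stay as the last step left them, time stands still between calls to the robot, and variables do not carry over. Pictures are saved under pics/ and viewed, at most 10 in all, crops included, and the job is handed in when it is done.

Besides the shell and the picture viewer there is one more tool, called after "Emit:" in YAML: its name, and indented under it one key for each argument. servo_tool: Moves the arm, as the interface text tells. Its arguments: {"type":"object","properties":{"series":{"type":"array"},"claw":{"type":"number"},"grip_force":{"type":"number"}},"required":["series"]}

```bash
mkdir -p pics; cat > h.py <<'E'
import numpy as np,cv2
from station import telemetry, eyes, ticket, recognise, trace
def cal(n):
    c=eyes.calibration(n);R=cv2.Rodrigues(np.array(c['rvec'],float))[0];return np.array(c['mtx']),c['k1'],R,np.array(c['tvec'],float).ravel()
def proj(n,P,c=None):
    K,k,R,t=c or cal(n);p=np.atleast_2d(P)@R.T+t;s=p[:,:2]/p[:,2:];s=s*(1+k*(s**2).sum(1,keepdims=True));return s*[K[0,0],K[1,1]]+K[:2,2]
def ray(n,uv,c=None):
    K,k,R,t=c or cal(n);d=(np.atleast_2d(uv)-K[:2,2])/[K[0,0],K[1,1]];s=d.copy()
    for _ in range(30): s=d/(1+k*(s**2).sum(1,keepdims=True))
    return -R.T@t, np.c_[s,np.ones(len(s))]@R
def onz(n,uv,z,c=None):
    o,d=ray(n,uv,c);return o+d*((z-o[2])/d[:,2:])
def save(n,f):
    im=eyes.grab_frame(n);cv2.imwrite('pics/'+f,im[:,:,::-1]);return im
E
python3 - <<'E'
from h import *
ims=[save(n,n+'0.png') for n in('scene','side')]
cv2.imwrite('pics/both0.png',cv2.resize(np.vstack(ims)[:,:,::-1],None,fx=.71,fy=.71))
for cam in('scene','side'):
  for n in('mirror','stand','cabinet','cabinet_opening','hook_bracket','mirror_grip','offcut_c','tape_measure_b','green_tape'):
    try: print(cam,n,[(np.round(r['position'],3).tolist(),round(r['conf'],2)) for r in recognise(cam,n)][:3])
    except Exception as e: print(cam,n,e)
s=telemetry.get_state();print(s)
E
```

```text
scene mirror []
scene stand [([0.513, 0.125, 0.025], 0.76), ([0.391, 0.174, 0.029], 0.69)]
scene cabinet [([0.447, -0.22, 0.098], 0.69)]
scene cabinet_opening [([0.448, -0.223, 0.094], 0.77)]
scene hook_bracket [([0.526, 0.145, 0.113], 0.64), ([0.56, -0.201, 0.119], 0.63)]
scene mirror_grip [([0.558, -0.201, 0.12], 0.63), ([0.445, -0.222, 0.094], 0.53), ([0.524, 0.147, 0.113], 0.49)]
scene offcut_c [([0.447, -0.222, 0.092], 0.51)]
scene tape_measure_b [([0.534, -0.441, 0.041], 0.81)]
scene green_tape [([0.404, -0.46, 0.019], 0.56)]
side mirror [([0.523, 0.143, 0.161], 0.4)]
side stand [([0.398, 0.18, 0.038], 0.57), ([0.52, 0.138, 0.159], 0.49)]
side cabinet []
side cabinet_opening [([0.544, -0.282, 0.109], 0.87)]
side hook_bracket [([0.548, -0.2, 0.114], 0.62)]
side mirror_grip []
side offcut_c []
side tape_measure_b [([0.544, -0.448, 0.048], 0.87)]
side green_tape [([0.444, -0.425, 0.018], 0.62)]
{'t': 1.0, 'q': array([-8.26942878e-01,  3.58585972e-01,  1.18874156e-02, -3.43843282e-05,
       -1.22411137e+00, -2.88093172e-01]), 'qd': array([ 0.00029125, -0.00055344,  0.0003724 ,  0.00151509,  0.001282  ,
       -0.0004128 ]), 'joint_efforts': array([ 4.85518140e-04, -5.82390654e+01,  2.93304670e+01,  7.00268000e+00,
        1.23925775e-02, -2.66988206e-05]), 'eef_pos': array([ 0.29706688, -0.60607315,  0.24535863]), 'ee_rot': array([ 3.14157043e+00,  2.71425751e-05, -2.68584406e+00]), 'force': array([ 0.51337886, -0.10791336,  0.32588868]), 'moment': array([ 0.00845943,  0.03702185, -0.03435738]), 'gripper_force': 0.0, 'width': 0.08774215643877888}
```

View pics/scene0.png

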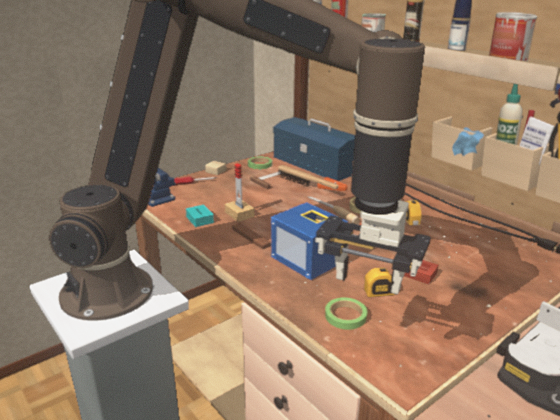

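View pics/side0.png

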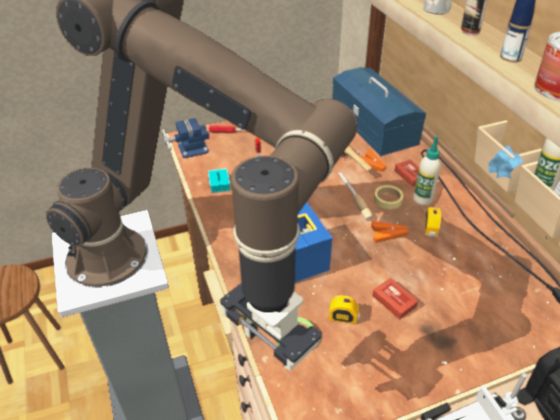

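The scene view shows the red handle in its stand near (240,190), the turquoise look-alike at (200,215) and the cabinet near (305,240). I'll bring the wrist camera over the cabinet.

Emit:
servo_tool:
  series:
    - [[-25,24,-15,0],[-25,24,-15,0],[-25,24,-15,0],[-25,24,-15,0],[-25,24,-10,0],[-25,24,-10,0],[-25,24,0,0],[-25,24,0,0],[-25,24,0,0],[-25,24,0,0]]
  claw: -0.3

```text
t: 1.83
eef_pos: [0.4161, -0.2789, 0.3258]
ee_rot: [-3.141, 0.001, -2.686]
force: [0.1, 0.5, 0.4]
width: 0.0569
gripper_force: 0.0
```

```bash
python3 - <<'E'
from h import *
s=telemetry.get_state();print(s['eef_pos'],s['ee_rot'],s['force'])
K,k,R,t=cal('wrist');print(K,k,-R.T@t,R[2])
save('wrist','w1.png')
for n in('mirror','stand','cabinet','cabinet_opening','hook_bracket','mirror_grip','offcut_c'):
    print(n,[(np.round(r['position'],3).tolist(),round(r['conf'],2)) for r in recognise('wrist',n)][:3])
E
```

```text
[ 0.41610251 -0.278934    0.32576633] [-3.14100997e+00  8.07248898e-04 -2.68588279e+00] [0.07893962 0.49723205 0.3550978 ]
[[329.44618822   0.         282.56595862]
 [  0.         329.44618822 209.49154681]
 [  0.           0.           1.        ]] -0.0699887545343135 [ 0.34602269 -0.31304945  0.46448458] [ 0.26084241  0.12833034 -0.95681375]
mirror []
stand []
cabinet [([0.479, -0.225, 0.132], 0.63)]
cabinet_opening [([0.473, -0.23, 0.132], 0.85)]
hook_bracket []
mirror_grip []
offcut_c [([0.449, -0.076, 0.016], 0.75), ([0.558, -0.209, 0.056], 0.17)]
```

View pics/w1.png

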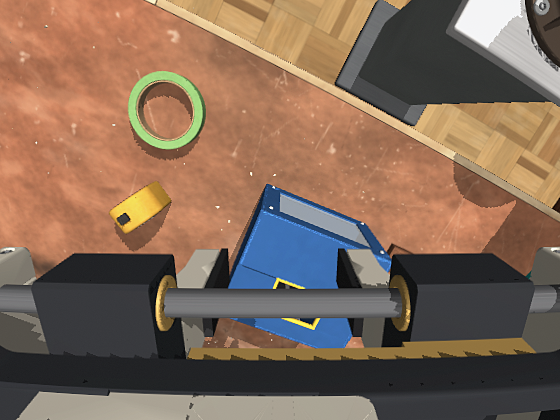

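The wrist view shows the cabinet with the yellow-edged opening at (297,305), partly hidden by the gripper, so I'll shift along the tool's -x.

Emit:
servo_tool:
  series:
    - [[-20,0,0,0],[-20,0,0,0],[-20,0,0,0],[-20,0,0,0],[-20,0,0,0],[-20,0,0,0],[-20,0,0,0],[-20,0,0,0],[0,0,0,0],[0,0,0,0]]

```text
t: 3.07
eef_pos: [0.5611, -0.2089, 0.3242]
ee_rot: [3.141, -0.002, -2.684]
force: [1.1, 0.4, -0.2]
width: 0.057
gripper_force: 0.0
```

```bash
python3 - <<'E'
from h import *
s=telemetry.get_state();print(s['eef_pos'],s['ee_rot'])
c=cal('wrist')
im=save('wrist','w2.png');np.savez('w2.npz',K=c[0],k=c[1],R=c[2],t=c[3])
for n in('cabinet','cabinet_opening','hook_bracket'):
    print(n,[(np.round(r['position'],3).tolist(),round(r['conf'],2)) for r in recognise('wrist',n)][:3])
cv2.imwrite('pics/w2b.png',cv2.resize(im[0:300,100:500,::-1],None,fx=2,fy=2,interpolation=cv2.INTER_CUBIC))
E
```

```text
[ 0.56114973 -0.20894212  0.32415706] [ 3.14062252e+00 -1.64653299e-03 -2.68417394e+00]
cabinet []
cabinet_opening [([0.503, -0.209, 0.132], 0.91)]
hook_bracket [([0.552, -0.208, 0.11], 0.89), ([0.454, -0.431, 0.024], 0.31)]
```

View pics/w2b.png

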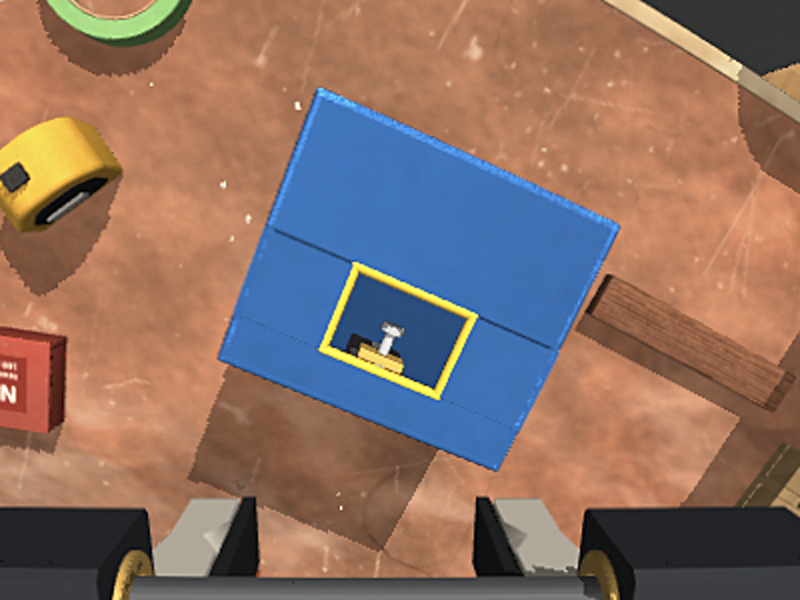

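The opening corners are at crop (355,265), (475,318), (438,396) and (322,350), with the stud head at (392,328). I'll move on to the mirror now.

Emit:
servo_tool:
  series:
    - [[-18,33,0,0],[-18,33,0,0],[-18,33,0,0],[-18,33,0,0],[-18,33,0,0],[-18,33,0,0],[-18,33,0,0],[-18,33,0,0],[-18,33,0,0],[-18,33,0,0]]

```text
t: 4.1
eef_pos: [0.5755, 0.1667, 0.3262]
ee_rot: [3.142, 0.001, -2.686]
force: [0.2, -0.3, 0.1]
width: 0.057
gripper_force: 0.0
```

```bash
python3 - <<'E'
from h import *
from scipy.optimize import least_squares
d=np.load('w2.npz');c=(d['K'],float(d['k']),d['R'],d['t'])
im=cv2.imread('pics/w2.png');hsv=cv2.cvtColor(im,cv2.COLOR_BGR2HSV)
blue=((hsv[...,0]>100)&(hsv[...,0]<125)&(hsv[...,1]>120)).astype(np.uint8);blue[255:]=0
yel=((hsv[...,0]>23)&(hsv[...,0]<35)&(hsv[...,1]>150)&(hsv[...,2]>150)).astype(np.uint8);yel[:,:240]=0;yel[255:]=0
def quad(m):
    ct=max(cv2.findContours(m,0,cv2.CHAIN_APPROX_NONE)[0],key=cv2.contourArea);h=cv2.convexHull(ct)
    return cv2.approxPolyDP(h,0.04*cv2.arcLength(h,True),True).reshape(-1,2)
print(quad(blue).tolist(),quad(yel).tolist())
uvb=np.array([[320,88],[620,227],[499,470],[218,359]])/2+[100,0]
L=np.array([[-70,-80],[-70,80],[70,80],[70,-80]])/1e3
uvy=np.array([[355,263],[477,317],[438,398],[320,350]])/2+[100,0]
W=onz('wrist',uvb,.135,c)[:,:2];Y=onz('wrist',uvy,.135,c)[:,:2];print(W,Y)
# yellow-only edges size
print([np.linalg.norm(Y[i]-Y[(i+1)%4]) for i in range(4)],[np.linalg.norm(W[i]-W[(i+1)%4]) for i in range(4)])
Ly=np.array([[-1,-32],[-1,32],[44,32],[44,-32]])/1e3
def f(p,L,W):
    C,S=np.cos(p[2]),np.sin(p[2]);return (L@np.array([[C,S],[-S,C]])+p[:2]-W).ravel()
for a,b in((L,W),(Ly,Y),(np.r_[L,Ly],np.r_[W,Y])):
    r=least_squares(f,[.5,-.2,0],args=(a,b));print(np.round(r.x,4),np.round(r.fun*1e3,1))
s=telemetry.get_state();print(s['eef_pos'],s['ee_rot'])
cc=cal('wrist');im=save('wrist','w3.png');np.savez('w3.npz',K=cc[0],k=cc[1],R=cc[2],t=cc[3])
for n in('mirror','stand','mirror_grip'):
    print(n,[(np.round(r['position'],3).tolist(),round(r['conf'],2)) for r in recognise('wrist',n)][:3])
cv2.imwrite('pics/w3b.png',cv2.resize(im[0:300,100:500,::-1],None,fx=2,fy=2,interpolation=cv2.INTER_CUBIC))
E
```

```text
[[259, 44], [409, 113], [348, 234], [209, 179]] [[277, 132], [338, 158], [319, 199], [260, 175]]
[[ 0.44673312 -0.2878092 ]
 [ 0.43775492 -0.13102208]
 [ 0.57379015 -0.12222658]
 [ 0.58438268 -0.28012408]] [[ 0.5108901  -0.23855113]
 [ 0.50757749 -0.17246156]
 [ 0.55313786 -0.17029966]
 [ 0.55734786 -0.23551707]]
[np.float64(0.06617254145588532), np.float64(0.04561163612200444), np.float64(0.06535315138933241), np.float64(0.04655673383069133)] [np.float64(0.15704396641030932), np.float64(0.1363192694548784), np.float64(0.15825240592630652), np.float64(0.13786392994182115)]
[ 0.5107 -0.2053  0.0613] [-1.  -1.6 -1.9  1.3  1.8  1.1  1.  -0.7]
[ 0.5108 -0.2054  0.057 ] [ 0.7  1.1  0.4 -1.1 -0.3 -0.7 -0.8  0.6]
[ 0.5107 -0.2054  0.0605] [-1.  -1.7 -1.7  1.2  2.   0.9  1.1 -0.9  0.8  1.1  0.2 -1.1 -0.4 -0.5
 -0.8  0.8]
[0.57550868 0.16671804 0.32617922] [ 3.14150079e+00  1.26167756e-03 -2.68631417e+00]
mirror [([0.525, 0.148, 0.182], 0.62)]
stand [([0.52, 0.149, 0.03], 0.84), ([0.404, 0.204, 0.035], 0.64)]
mirror_grip []
```

View pics/w3b.png

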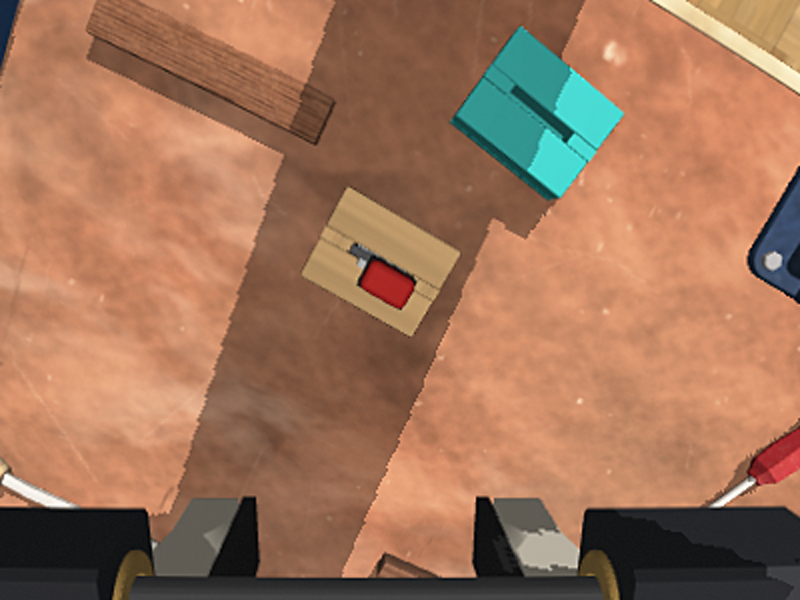

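The stand's corners are at crop (348,187), (460,253), (411,337) and (302,273), with the red handle top near (387,283). Next I'll fit the stand and mirror.

```bash
python3 - <<'E'
from h import *
d=np.load('w3.npz');c=(d['K'],float(d['k']),d['R'],d['t'])
im=cv2.imread('pics/w3.png');hsv=cv2.cvtColor(im,cv2.COLOR_BGR2HSV)
uv=np.array([[348,187],[460,253],[411,337],[302,273]])/2+[100,0]
S=onz('wrist',uv,.032,c)[:,:2];print(S,S.mean(0));e=S[1]-S[0]+S[2]-S[3];print('stand long dir',np.arctan2(e[1],e[0]),[np.linalg.norm(S[i]-S[i-3]) for i in range(4)])
red=(((hsv[...,0]<6)|(hsv[...,0]>174))&(hsv[...,1]>190)).astype(np.uint8);m=np.zeros_like(red);m[120:160,270:315]=red[120:160,270:315]
ys,xs=np.nonzero(m);P=onz('wrist',np.c_[xs,ys],.180,c)[:,:2].astype(np.float32)
r=cv2.minAreaRect(P*1000);print(len(P),r)
top=onz('wrist',np.array([[361,258],[415,283]])/2+[100,0],.18,c);print(top)
e=telemetry.get_state();print(e['eef_pos'],e['ee_rot'])
E
```

```text
[[0.49212984 0.11450883]
 [0.4968188  0.19652658]
 [0.55916299 0.19319395]
 [0.55301138 0.1109069 ]] [0.52528075 0.15378406]
stand long dir 1.504913440649109 [np.float64(0.08215168203205982), np.float64(0.062433194450288595), np.float64(0.08251667336152206), np.float64(0.06098799820660496)]
400 ((524.6030883789062, 152.5647735595703), (21.75691795349121, 13.83632755279541), 87.31133270263672)
[[0.52010875 0.13808789 0.18      ]
 [0.51932951 0.16334646 0.18      ]]
[0.57565761 0.16604618 0.32542419] [-3.14153661e+00 -6.22204887e-05 -2.68422850e+00]
```

Emit:
servo_tool:
  series:
    - [[0,0,0,-0.105],[0,0,0,-0.105],[0,0,0,-0.105],[0,0,0,-0.105],[0,0,0,-0.105],[0,0,0,-0.105],[0,0,0,-0.105],[0,0,0,-0.105],[0,0,0,-0.105],[0,0,0,-0.105]]

```text
t: 5.13
eef_pos: [0.5759, 0.1636, 0.3259]
ee_rot: [-3.141, 0.0, -1.633]
force: [1.4, 0.1, -0.8]
width: 0.0567
gripper_force: 0.0
```

```bash
cat >> h.py <<'E'
def go(p,yaw=None):
    s=telemetry.get_state();R=cv2.Rodrigues(np.eye(3))[0]
    from scipy.spatial.transform import Rotation as Q
    R=Q.from_euler('xyz',s['ee_rot']).as_matrix();d=R.T@(np.array(p)-s['eef_pos'])*1e3
    print('pos',np.round(s['eef_pos'],4),'rot',np.round(s['ee_rot'],4),'F',np.round(s['force'],2),'t',round(s['t'],2),'w',round(s['width'],4))
    print('shift tool mm',np.round(d,1),'roll',None if yaw is None else round(s['ee_rot'][2]-yaw,4))
E
python3 - <<'E'
from h import *
go([.5248,.1530,.26],-1.632);print(telemetry.get_state()['q'])
E
```

```text
pos [0.5759 0.1636 0.3259] rot [-3.1411e+00  3.0000e-04 -1.6326e+00] F [ 1.44  0.13 -0.85] t 5.13 w 0.0567
shift tool mm [13.7 50.4 65.9] roll -0.0006
[ 6.02943051e-01  1.92604185e-01 -3.39816633e-02  1.18161577e-04
 -1.34363694e+00 -6.64755162e-01]
```

Emit:
servo_tool:
  series:
    - [[2,7,9,0],[2,7,9,0],[2,7,9,0],[2,7,9,0],[2,7,9,0],[2,7,9,0],[1.7,8.4,12,0],[0,0,0,0],[0,0,0,0],[0,0,0,0]]

```text
t: 5.97
eef_pos: [0.5255, 0.1544, 0.2605]
ee_rot: [-3.14, 0.001, -1.637]
force: [-0.3, 0.7, 0.2]
width: 0.0567
gripper_force: 0.0
```

```bash
python3 - <<'E'
from h import *
c=cal('wrist');go([.5248,.1530,.16],-1.632);im=save('wrist','w4.png')
hsv=cv2.cvtColor(im,cv2.COLOR_RGB2HSV);red=(((hsv[...,0]<6)|(hsv[...,0]>174))&(hsv[...,1]>190)).astype(np.uint8)
n,l,st,ce=cv2.connectedComponentsWithStats(red);print([(s.tolist(),np.round(x,1)) for s,x in zip(st[1:],ce[1:]) if s[4]>100])
# predicted top corners
a=-.062;X=np.array([np.cos(a),np.sin(a)]);Y=np.array([-X[1],X[0]])
print(proj('wrist',[[*(np.array([.5248,.153])+sx*X+sy*Y),.18] for sx,sy in((-.007,-.011),(.007,-.011),(.007,.011),(-.007,.011))],c))
cv2.imwrite('pics/w4b.png',cv2.resize(im[100:400,80:480,::-1],None,fx=2,fy=2))
E
```

```text
pos [0.5255 0.1544 0.2605] rot [-3.1401e+00  5.0000e-04 -1.6366e+00] F [-0.26  0.75  0.24] t 5.97 w 0.0567
shift tool mm [  1.5   0.8 100.5] roll -0.0046
[([274, 204, 19, 32, 562], array([283.3, 219.8]))]
[[294.25505318 208.05618438]
 [274.10155565 208.10239237]
 [274.42170474 237.59966305]
 [294.01690864 237.55712988]]
```

View pics/w4b.png

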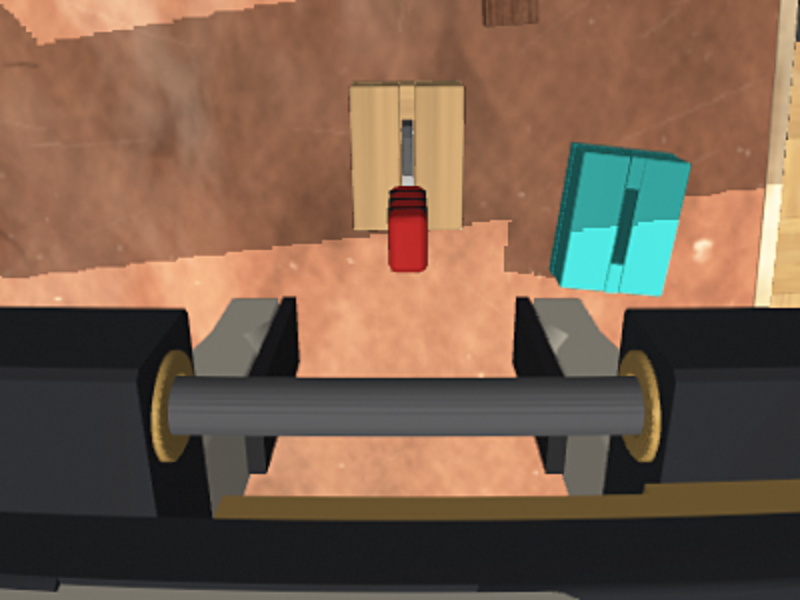

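The view shows the handle centred between the fingers and square to them, at crop (407,240). I'll descend and grip.

Emit:
servo_tool:
  series:
    - [[1,0.5,10,-0.004],[0,0,12,0],[0,0,12,0],[0,0,12,0],[0,0,12,0],[0,0,12,0],[0,0,12,0],[0,0,10,0],[0,0,8,0],[0,0,0,0]]

```text
t: 6.85
eef_pos: [0.5235, 0.1536, 0.1574]
ee_rot: [3.139, -0.002, -1.632]
force: [-0.7, -0.5, 0.3]
width: 0.0569
gripper_force: 0.0
```

Emit:
servo_tool:
  series:
    - [[0,0,0,0],[0,0,0,0],[0,0,0,0],[0,0,0,0],[0,0,0,0],[0,0,0,0],[0,0,0,0],[0,0,0,0],[0,0,0,0],[0,0,0,0]]
  claw: 1
  grip_force: 25

```text
t: 7.68
eef_pos: [0.5243, 0.1541, 0.1596]
ee_rot: [-3.141, 0.0, -1.632]
force: [-0.5, 0.4, 2.5]
width: 0.0138
gripper_force: 25.0
```

```bash
python3 - <<'E'
from h import *
go([.5248,.1530,.26],-1.632);s=telemetry.get_state();print(s['moment'],s['gripper_force'])
E
```

```text
pos [0.5243 0.1541 0.1596] rot [-3.1414e+00  1.0000e-04 -1.6318e+00] F [-0.49  0.37  2.5 ] t 7.68 w 0.0138
shift tool mm [   1.1   -0.6 -100.4] roll 0.0002
[ 0.10636496  0.50518967 -0.04254165] 24.9971204996109
```

Emit:
servo_tool:
  series:
    - [[0,0,-4,0],[0,0,-8,0],[0,0,-12,0],[0,0,-18,0],[0,0,-22,0],[0,0,-24,0],[0,0,-24,0],[0,0,-24,0],[0,0,-24,0],[0,0,-20,0]]

```text
t: 8.52
eef_pos: [0.524, 0.1539, 0.3417]
ee_rot: [-3.141, 0.001, -1.632]
force: [0.7, -0.0, -2.8]
width: 0.014
gripper_force: 25.0
```

```bash
python3 - <<'E'
from h import *
a=.0605;X=np.array([np.cos(a),np.sin(a)]);Y=np.array([-X[1],X[0]])
o=np.array([.5108,-.2054]);t=o+.017*X;print(t)
go([*t,.335],-1.5708+a)
d=np.load('w2.npz');c=(d['K'],float(d['k']),d['R'],d['t'])
uv=np.array([[392,328],[380,355]])/2+[100,0]
# head centre: local x 24.5; carriage: x 42
O,D=ray('wrist',uv,c)
for dd,lx in zip(D,(.0245,.042)):
    # in local coords, z where local x = lx
    s=(lx-(O[:2]-o)@X)/(dd[:2]@X);P=O+s*dd;print('local y',(P[:2]-o)@Y,'z',P[2])
    for z in(.10,.11,.12):
        P=O+dd*(z-O[2])/dd[2];print(z,(P[:2]-o)@X,(P[:2]-o)@Y)
s=telemetry.get_state();print(s['moment'],s['gripper_force'])
E
```

```text
[ 0.5277689  -0.20437213]
pos [0.524  0.1539 0.3417] rot [-3.1409e+00  5.0000e-04 -1.6318e+00] F [ 0.73 -0.02 -2.84] t 8.52 w 0.014
shift tool mm [357.3 -25.6   6.5] roll -0.1215
local y -0.0005613898718149916 z 0.10245230658531806
0.1 0.024813023994743225 -0.0003163778515270302
0.11 0.023536576764950388 -0.0013154862899043443
0.12 0.02226012953515755 -0.0023145947282816855
local y -9.426590407798956e-05 z 0.0962342508331337
0.1 0.04134782623401905 -0.00046892291327387496
0.11 0.03961596960448237 -0.0014638298828946483
0.12 0.037884112974945684 -0.0024587368525154215
[0.16957255 0.04247815 0.03724361] 24.99290406703949
```

Emit:
servo_tool:
  series:
    - [[12,0,0,-0.012],[18,0,0,-0.012],[22,0,0,-0.012],[25,0,0,-0.012],[25,0,0,-0.012],[25,0,0,-0.012],[22,0,0,-0.012],[18,0,0,-0.012],[13,0,0,-0.012],[0,0,0,-0.014]]

```text
t: 9.35
eef_pos: [0.5213, -0.0279, 0.3397]
ee_rot: [3.141, -0.0, -1.511]
force: [0.1, 0.2, -2.3]
width: 0.0136
gripper_force: 25.0
```

```bash
cat > look.py <<'E'
from h import *
import sys
o=np.array([.5108,-.2054]);a=.0605;X=np.array([np.cos(a),np.sin(a)]);Y=np.array([-X[1],X[0]])
def W(x,y,z): return [*(o+x/1e3*X+y/1e3*Y),z/1e3]
if __name__=='__main__':
    f=sys.argv[1];go(W(17,0,335),-1.5708+a);c=cal('wrist');im=save('wrist',f+'.png');np.savez(f+'.npz',K=c[0],k=c[1],R=c[2],t=c[3])
    p=proj('wrist',[W(22,0,z) for z in(100,110,120)],c);print(p)
    u,v=np.clip(p[1].astype(int),[60,45],[500,375]);cv2.imwrite('pics/%sb.png'%f,cv2.resize(im[v-45:v+45,u-60:u+60,::-1],None,fx=6,fy=6,interpolation=cv2.INTER_CUBIC));print('crop origin',u-60,v-45)
E
python3 look.py v1
```

```text
pos [ 0.5213 -0.0279  0.3397] rot [ 3.1410e+00 -3.0000e-04 -1.5112e+00] F [ 0.14  0.22 -2.31] t 9.35 w 0.0136
shift tool mm [176.6   4.1   4.8] roll -0.0009
[[282.13899443  13.26376834]
 [282.13356742  10.50304048]
 [282.12782609   7.58211782]]
crop origin 222 0
```

Emit:
servo_tool:
  series:
    - [[14,-3,0,0],[22,-5,0,0],[28,-6,0,0],[30,-6,0,0],[30,-6,0,0],[30,-6,0,0],[26,-6,0,0],[20,-4,0,0],[15,-3,0,0],[0,0,0,0]]

```text
t: 10.23
eef_pos: [0.5804, -0.2393, 0.3386]
ee_rot: [3.14, -0.0, -1.512]
force: [0.7, 0.8, -1.5]
width: 0.0137
gripper_force: 25.0
```

```bash
python3 look.py v2; python3 - <<'E'
import cv2,numpy as np
a=cv2.imread('pics/v1b.png');b=cv2.imread('pics/v2b.png');cv2.imwrite('pics/v12.png',cv2.resize(np.vstack([a,b]),(600,900))[:, :]) if 0 else cv2.imwrite('pics/v12.png',np.hstack([cv2.resize(a[:,120:],(400,360)),cv2.resize(b,(400,300)).copy() if 0 else cv2.resize(b[:,120:],(400,360))]))
E
```

```text
pos [ 0.5804 -0.2393  0.3386] rot [ 3.1401e+00 -1.0000e-04 -1.5115e+00] F [ 0.7   0.84 -1.53] t 10.23 w 0.0137
shift tool mm [-38.   50.5   3.7] roll -0.0012
[[320.52704492 210.80243887]
 [321.48099223 213.31513435]
 [322.48300477 215.95542855]]
crop origin 261 168
```

View pics/v12.png

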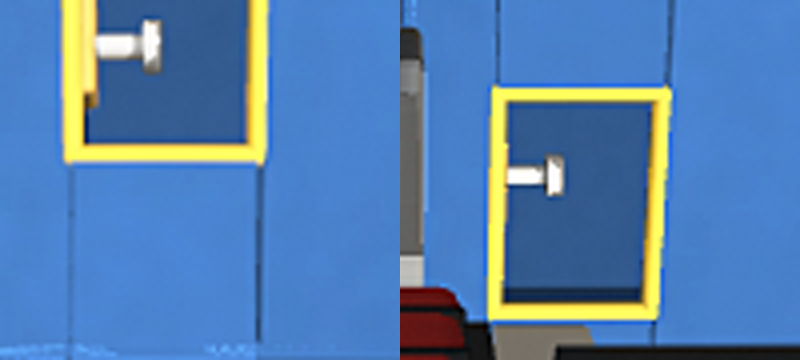

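The v1 half shows the stud head at about (152,46) and the v2 half at about (555,174), which is original pixels (280.0,11.5) and (319.8,211.5). Next is a joint fit over the three views.

```bash
python3 - <<'E'
from h import *
from scipy.optimize import least_squares
from scipy.spatial.transform import Rotation as Q
C=[]
for f in('w2','v1','v2'):
    d=np.load(f+'.npz');C.append((d['K'],float(d['k']),d['R'],d['t']))
obs=[[(-1,-32,277.5,131.5),(-1,32,338.5,158.5),(44,32,319,199),(44,-32,260,175)],[(44,32,258,40.5),(-1,32,308.25,40.5)],[(44,-32,303.75,189.75),(-1,-32,348.75,189.75),(-1,32,345.75,248),(44,32,303,248.5)]]
head=[(296,164),(280,11.5),(319.75,211.5)]
def f(p):
    x,y,a,b1,b2,b3,grow,zs=p;X=np.array([np.cos(a),np.sin(a)]);Y=np.array([-X[1],X[0]]);r=[]
    for c,o,h in zip(C,obs,head):
        R=Q.from_rotvec([b1,b2,b3]).as_matrix()@c[2];t=R@(c[2].T@c[3]);cc=(c[0],c[1],R,t)
        w=lambda lx,ly,z:[*(np.array([x,y])+(lx*X+ly*Y)/1e3),z/1e3]
        for lx,ly,u,v in o: r+=list((proj('',w(lx+np.sign(lx-20)*grow,ly+np.sign(ly)*grow,135),cc)[0]-[u,v]))
        r+=list((proj('',w(24.5,0,zs),cc)[0]-h)*1.5)
    return np.r_[r,np.array([b1,b2,b3])/.006,grow/1.5]
s=least_squares(f,[.51,-.205,.06,0,0,0,0,110],x_scale=[1e-3,1e-3,1e-2,1e-3,1e-3,1e-3,1,1])
print(np.round(s.x,4));print(np.round(s.fun,1))
cov=np.linalg.inv(s.jac.T@s.jac);print(np.round(np.sqrt(np.diag(cov))*.5,4))
E
```

```text
[ 5.105000e-01 -2.062000e-01  5.920000e-02 -1.200000e-03  1.400000e-03
 -1.800000e-03  1.244800e+00  1.044279e+02]
[-0.3 -0.6  0.4 -1.1  0.1  0.8 -0.8  0.2  0.5  0.5  0.3 -0.4 -0.4 -0.4
  0.2  0.3  0.5  0.6 -0.2  0.6 -0.6 -0.3  0.2 -0.7 -0.2  0.1 -0.2  0.2
 -0.3  0.8]
[2.000e-04 2.000e-04 4.100e-03 7.000e-04 7.000e-04 1.400e-03 1.155e-01
 8.419e-01]
```

```bash
python3 - <<'E'
from h import *
from scipy.spatial.transform import Rotation as Q
d=np.load('v2.npz');R=Q.from_rotvec([-.0012,.0014,-.0018]).as_matrix()@d['R'];c=(d['K'],float(d['k']),R,R@(d['R'].T@d['t']))
T=np.array([.5804,-.2393,.3386]);Rt=Q.from_euler('xyz',[3.1401,-.0001,-1.5115]).as_matrix()
# mirror local (x thick -> tool y, y width -> tool x, z -> -tool z)
pts={'bot near':(3,22,0),'bot near-':(-3,22,0),'bot far':(0,-22,0),'ftop near':(0,22,36),'ftop shank':(0,15,36),'handle bot near':(0,11,125),'handle bot':(7,11,125),'handle bot-':(-7,11,125)}
for n,(x,y,z) in pts.items(): print(n,np.round(proj('',T+Rt@np.array([y,x,152-z])/1e3,c)[0],1))
im=cv2.imread('pics/v2.png')
for u in(279,281,283,285,287): print(u,[(v,*im[v,u].tolist()) for v in range(166,196,1)] if u==283 else '')
print('rows',[ (u,*im[190,u].tolist()) for u in range(270,298)])
for v in range(196,250,2): print(v,im[v,283].tolist(),end=' ')
cv2.imwrite('pics/m.png',cv2.resize(im[150:270,220:360],None,fx=5,fy=5,interpolation=cv2.INTER_CUBIC))
E
```

```text
bot near [286.9 175.6]
bot near- [280.2 175.6]
bot far [283.5 222.1]
ftop near [283.6 184.2]
ftop shank [283.6 192.8]
handle bot near [284.  239.7]
handle bot [296.9 239.7]
handle bot- [271.1 239.7]
279 
281 
283 [(166, 198, 127, 70), (167, 197, 127, 69), (168, 197, 127, 70), (169, 201, 127, 70), (170, 201, 128, 70), (171, 201, 127, 70), (172, 203, 129, 72), (173, 212, 134, 73), (174, 175, 113, 67), (175, 31, 37, 42), (176, 42, 45, 46), (177, 48, 48, 48), (178, 47, 45, 44), (179, 50, 50, 50), (180, 50, 49, 49), (181, 47, 47, 46), (182, 51, 51, 51), (183, 111, 111, 111), (184, 118, 117, 117), (185, 132, 131, 129), (186, 130, 129, 126), (187, 130, 128, 126), (188, 130, 129, 126), (189, 131, 129, 126), (190, 134, 132, 129), (191, 114, 114, 113), (192, 94, 94, 96), (193, 95, 96, 98), (194, 98, 98, 99), (195, 97, 100, 99)]
285 
287 
rows [(270, 81, 105, 145), (271, 84, 108, 148), (272, 83, 106, 146), (273, 82, 104, 144), (274, 81, 103, 141), (275, 77, 100, 138), (276, 76, 100, 138), (277, 77, 102, 140), (278, 79, 106, 151), (279, 52, 58, 67), (280, 101, 98, 95), (281, 122, 119, 118), (282, 126, 125, 124), (283, 134, 132, 129), (284, 138, 139, 137), (285, 125, 129, 129), (286, 122, 123, 119), (287, 226, 159, 105), (288, 198, 127, 67), (289, 197, 124, 68), (290, 197, 125, 69), (291, 199, 126, 70), (292, 198, 125, 68), (293, 200, 125, 71), (294, 201, 125, 71), (295, 202, 125, 72), (296, 201, 127, 71), (297, 201, 127, 71)]
196 [96, 96, 96] 198 [95, 97, 96] 200 [95, 98, 99] 202 [95, 96, 99] 204 [96, 98, 98] 206 [95, 96, 97] 208 [96, 97, 98] 210 [96, 97, 98] 212 [97, 98, 98] 214 [96, 99, 98] 216 [96, 99, 98] 218 [97, 99, 100] 220 [96, 97, 98] 222 [96, 97, 98] 224 [97, 98, 98] 226 [96, 97, 98] 228 [97, 98, 98] 230 [92, 94, 95] 232 [190, 194, 195] 234 [183, 186, 187] 236 [185, 189, 190] 238 [187, 189, 185] 240 [0, 0, 84] 242 [18, 20, 97] 244 [17, 18, 50] 246 [21, 22, 85] 248 [19, 22, 97]
```

View pics/m.png

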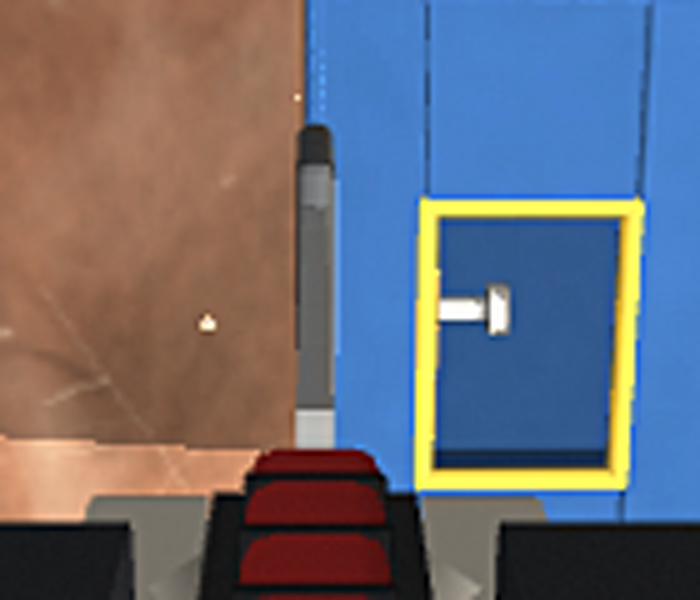

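The mirror hangs straight, about 1 mm off along tool x. The stud head is at (500,308) in the crop. Next I line up over the opening.

```bash
sed -i 's/^o=.*/o=np.array([.5105,-.2062]);a=.0592;X=np.array([np.cos(a),np.sin(a)]);Y=np.array([-X[1],X[0]])/' look.py; python3 - <<'E'
from look import *
go(W(15,.9,330),-1.5708+a)
E
```

```text
pos [ 0.5801 -0.2381  0.3387] rot [ 3.1403e+00  4.0000e-04 -1.5112e+00] F [-0.02  0.11 -1.56] t 10.28 w 0.0139
shift tool mm [-36.9  52.6   8.8] roll 0.0004
```

Emit:
servo_tool:
  series:
    - [[-3,5,0,0],[-5,7,0,0],[-6,8,0,0],[-6,9,0,0],[-6,9,0,0],[-5,7,0,0],[-4,5,0,0],[-2,2.5,0,0],[0,0,0,0],[0,0,0,0]]

```text
t: 11.12
eef_pos: [0.5254, -0.2039, 0.3396]
ee_rot: [-3.141, -0.0, -1.51]
force: [0.6, -0.3, -2.6]
width: 0.0135
gripper_force: 25.0
```

```bash
cat > st.py <<'E'
from look import *
import sys
go(W(*map(float,sys.argv[1:4])),-1.5708+a);P=[];F=[]
for i in range(3):
    eyes.grab_frame('wrist');s=telemetry.get_state();P.append(s['eef_pos']);F.append(s['force'])
m=np.mean(P,0);d=m[:2]-o;print('avg local',np.round([d@X*1e3,d@Y*1e3,m[2]*1e3],2),'F local',np.round([np.mean(F,0)[:2]@X,np.mean(F,0)[:2]@Y,np.mean(F,0)[2]],2),'M',np.round(s['moment'],3))
E
python3 st.py 15 .9 196
```

```text
pos [ 0.5254 -0.2039  0.3396] rot [-3.1411e+00 -1.0000e-04 -1.5095e+00] F [ 0.56 -0.27 -2.64] t 11.12 w 0.0135
shift tool mm [5.000e-01 1.000e-01 1.436e+02] roll 0.0021
avg local [ 15.16   1.21 339.22] F local [ 0.74  0.01 -2.19] M [ 0.059  0.08  -0.015]
```

Emit:
servo_tool:
  series:
    - [[0.2,0,8,0],[0,0,10,0],[0,0,10,0],[0,0,10,0],[0,0,10,0],[0,0,10,0],[0,0,10,0],[0,0,10,0],[0,0,8,0],[0,0,4,0]]

```text
t: 12.1
eef_pos: [0.5248, -0.204, 0.2478]
ee_rot: [3.14, 0.0, -1.51]
force: [-0.3, 0.5, -1.7]
width: 0.0138
gripper_force: 25.0
```

Emit:
servo_tool:
  series:
    - [[0,0,5,0],[0,0,7,0],[0,0,8,0],[0,0,8,0],[0,0,8,0],[0,0,7,0],[0,0,6,0],[0,0,4,0],[0,0,0,0],[0,0,0,0]]

```text
t: 12.93
eef_pos: [0.5253, -0.2042, 0.1963]
ee_rot: [3.141, -0.0, -1.51]
force: [0.2, -1.6, -1.7]
width: 0.0138
gripper_force: 25.0
```

```bash
python3 st.py 15 .9 196
```

```text
pos [ 0.5253 -0.2042  0.1963] rot [ 3.1413e+00 -1.0000e-04 -1.5097e+00] F [ 0.17 -1.59 -1.69] t 12.93 w 0.0138
shift tool mm [ 0.2 -0.1  0.3] roll 0.0019
avg local [ 15.17   1.07 196.74] F local [ 0.25 -0.24 -2.06] M [ 0.017  0.116 -0.028]
```

Emit:
servo_tool:
  series:
    - [[0,-1,0,0],[0,-1,0,0],[0,-1,0,0],[0,-1,0,0],[0,-1,0,0],[0,-0.7,0,0],[0,-0.7,0,0],[0,-0.6,0,0],[0,0,0,0],[0,0,0,0]]

```text
t: 13.92
eef_pos: [0.5323, -0.2037, 0.1963]
ee_rot: [3.141, 0.0, -1.51]
force: [-0.5, 0.3, -2.7]
width: 0.0137
gripper_force: 25.0
```

```bash
python3 st.py 33 .9 196
```

```text
pos [ 0.5323 -0.2037  0.1963] rot [ 3.1415  0.     -1.5098] F [-0.47  0.32 -2.68] t 13.92 w 0.0137
shift tool mm [  0.3 -11.1   0.3] roll 0.0018
avg local [ 21.86   1.16 196.35] F local [-0.59 -0.39 -2.32] M [ 0.029  0.047 -0.024]
```

Emit:
servo_tool:
  series:
    - [[0,-0.5,0,0],[0,-0.5,0,0],[0,-0.5,0,0],[0,-0.5,0,0],[0,-0.5,0,0],[0,0,0,0],[0,0,0,0],[0,0,0,0],[0,0,0,0],[0,0,0,0]]

```text
t: 14.9
eef_pos: [0.5348, -0.2036, 0.1964]
ee_rot: [-3.142, 0.0, -1.51]
force: [-0.0, -0.6, -1.4]
width: 0.0142
gripper_force: 25.0
```

```bash
python3 st.py 33 .9 196
```

```text
pos [ 0.5348 -0.2036  0.1964] rot [-3.1416  0.     -1.5098] F [-0.05 -0.59 -1.41] t 14.9 w 0.0142
shift tool mm [ 0.3 -8.6  0.4] roll 0.0018
avg local [ 24.38   1.16 196.38] F local [-0.27 -0.12 -2.07] M [0.001 0.129 0.003]
```

No contact so far, so the head is passing into the hole. I'll continue gently.

Emit:
servo_tool:
  series:
    - [[0,-1,0,0],[0,-1,0,0],[0,-1,0,0],[0,-1,0,0],[0,0,0,0],[0,0,0,0],[0,0,0,0],[0,0,0,0],[0,0,0,0],[0,0,0,0]]

```text
t: 15.88
eef_pos: [0.5387, -0.2034, 0.1964]
ee_rot: [-3.142, 0.0, -1.51]
force: [0.8, -0.2, -1.9]
width: 0.014
gripper_force: 25.0
```

```bash
python3 st.py 33 .9 196
```

```text
pos [ 0.5387 -0.2034  0.1964] rot [-3.1416  0.     -1.5099] F [ 0.81 -0.24 -1.95] t 15.88 w 0.014
shift tool mm [ 0.3 -4.7  0.4] roll 0.0017
avg local [ 28.37   1.17 196.38] F local [ 0.04 -0.34 -1.96] M [-0.074  0.171  0.013]
```

Emit:
servo_tool:
  series:
    - [[0.1,-1,0,0],[0.1,-1,0,0],[0,-1,0,0],[0,-0.8,0,0],[0,-0.5,0,0],[0,0,0,0],[0,0,0,0],[0,0,0,0],[0,0,0,0],[0,0,0,0]]

```text
t: 16.87
eef_pos: [0.5431, -0.2033, 0.1964]
ee_rot: [-3.142, -0.0, -1.51]
force: [-0.8, 0.8, -1.4]
width: 0.0141
gripper_force: 25.0
```

```bash
python3 st.py 33 .9 176; python3 look.py v5
```

```text
pos [ 0.5431 -0.2033  0.1964] rot [-3.1416 -0.     -1.5098] F [-0.85  0.83 -1.44] t 16.87 w 0.0141
shift tool mm [ 0.1 -0.3 20.4] roll 0.0018
avg local [ 32.67   0.98 196.37] F local [ 0.6  -0.59 -1.53] M [-0.01   0.088 -0.031]
pos [ 0.5431 -0.2033  0.1964] rot [-3.1415  0.     -1.5098] F [ 0.03 -1.02 -1.44] t 17.02 w 0.0137
shift tool mm [   0.9   15.7 -138.6] roll 0.0018
[[297.42502745 216.86466954]
 [298.02221593 221.18267562]
 [298.66892894 225.8615448 ]]
crop origin 238 176
```

View pics/v5b.png

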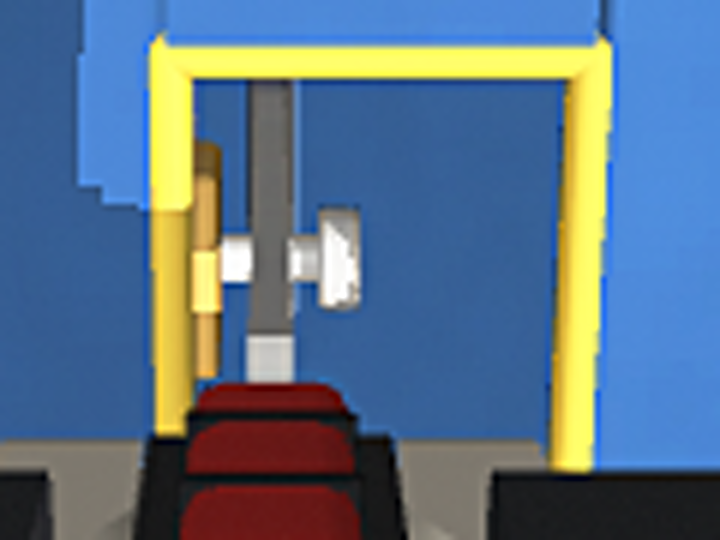

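The view confirms the plate sits between the head (340,258) and the brass carriage (205,260). Now I lower in small steps.

Emit:
servo_tool:
  series:
    - [[0,0,1,0],[0,0,1,0],[0,0,1,0],[0,0,1,0],[0,0,1,0],[0,0,1,0],[0,0,1,0],[0,0,1,0],[0,0,0,0],[0,0,0,0]]

```text
t: 17.9
eef_pos: [0.543, -0.2033, 0.1883]
ee_rot: [3.141, 0.0, -1.51]
force: [0.0, 0.6, -2.4]
width: 0.0135
gripper_force: 25.0
```

Emit:
servo_tool:
  series:
    - [[0,0,0.5,0],[0,0,0.5,0],[0,0,0.5,0],[0,0,0.5,0],[0,0,0.5,0],[0,0,0.5,0],[0,0,0,0],[0,0,0,0],[0,0,0,0],[0,0,0,0]]

```text
t: 18.73
eef_pos: [0.5431, -0.2033, 0.1854]
ee_rot: [-3.142, -0.0, -1.51]
force: [0.4, 0.8, -2.2]
width: 0.0139
gripper_force: 25.0
```

```bash
python3 st.py 33 .9 176
```

```text
pos [ 0.5431 -0.2033  0.1854] rot [-3.1415 -0.     -1.5098] F [ 0.43  0.85 -2.19] t 18.73 w 0.0139
shift tool mm [ 0.1 -0.3  9.4] roll 0.0018
avg local [ 32.72   0.99 185.39] F local [-0.11 -0.35 -1.98] M [-0.037  0.171  0.048]
```

Emit:
servo_tool:
  series:
    - [[0,0,0.5,0],[0,0,0.5,0],[0,0,0.5,0],[0,0,0.5,0],[0,0,0.5,0],[0,0,0.5,0],[0,0,0,0],[0,0,0,0],[0,0,0,0],[0,0,0,0]]

```text
t: 19.72
eef_pos: [0.5431, -0.2033, 0.1824]
ee_rot: [-3.142, -0.0, -1.51]
force: [-0.3, -0.2, -2.5]
width: 0.0137
gripper_force: 25.0
```

```bash
python3 st.py 33 .9 176
```

```text
pos [ 0.5431 -0.2033  0.1824] rot [-3.1416 -0.     -1.5097] F [-0.31 -0.21 -2.46] t 19.72 w 0.0137
shift tool mm [ 0.1 -0.3  6.4] roll 0.0019
avg local [ 32.72   1.   182.39] F local [-0.16 -0.3  -2.53] M [-0.015  0.113  0.037]
```

Emit:
servo_tool:
  series:
    - [[0,0,0.5,0],[0,0,0.5,0],[0,0,0.5,0],[0,0,0.5,0],[0,0,0.5,0],[0,0,0,0],[0,0,0,0],[0,0,0,0],[0,0,0,0],[0,0,0,0]]

```text
t: 20.7
eef_pos: [0.5431, -0.2033, 0.1799]
ee_rot: [-3.142, -0.0, -1.51]
force: [0.4, -0.0, -2.9]
width: 0.014
gripper_force: 25.0
```

```bash
python3 st.py 33 .9 176
```

```text
pos [ 0.5431 -0.2033  0.1799] rot [-3.1415 -0.     -1.5098] F [ 0.35 -0.03 -2.92] t 20.7 w 0.014
shift tool mm [ 0.1 -0.3  3.9] roll 0.0018
avg local [ 32.71   0.98 179.88] F local [-0.04 -0.33 -2.17] M [ 0.067  0.167 -0.028]
```

Emit:
servo_tool:
  series:
    - [[0,0,0.3,0],[0,0,0.3,0],[0,0,0.3,0],[0,0,0,0],[0,0,0,0],[0,0,0,0],[0,0,0,0],[0,0,0,0],[0,0,0,0],[0,0,0,0]]

```text
t: 21.68
eef_pos: [0.5431, -0.2033, 0.179]
ee_rot: [-3.142, 0.0, -1.51]
force: [-0.2, 0.4, -2.4]
width: 0.0142
gripper_force: 25.0
```

```bash
python3 st.py 33 .9 176
```

```text
pos [ 0.5431 -0.2033  0.179 ] rot [-3.1415  0.     -1.5098] F [-0.21  0.4  -2.44] t 21.68 w 0.0142
shift tool mm [ 0.1 -0.3  3. ] roll 0.0018
avg local [ 32.71   0.99 178.98] F local [-0.07  0.37 -2.07] M [0.007 0.103 0.018]
```

Emit:
servo_tool:
  series:
    - [[0,0,0.3,0],[0,0,0.3,0],[0,0,0.3,0],[0,0,0,0],[0,0,0,0],[0,0,0,0],[0,0,0,0],[0,0,0,0],[0,0,0,0],[0,0,0,0]]

```text
t: 22.67
eef_pos: [0.5431, -0.2033, 0.1781]
ee_rot: [-3.142, 0.0, -1.51]
force: [0.1, -0.0, -1.9]
width: 0.0137
gripper_force: 25.0
```

```bash
python3 st.py 33 .9 176
```

```text
pos [ 0.5431 -0.2033  0.1781] rot [-3.1415  0.     -1.5098] F [ 0.09 -0.01 -1.85] t 22.67 w 0.0137
shift tool mm [ 0.1 -0.3  2.1] roll 0.0018
avg local [ 32.69   0.98 178.05] F local [-0.59  0.19 -2.29] M [0.006 0.112 0.025]
```

Emit:
servo_tool:
  series:
    - [[0,0,0.3,0],[0,0,0.3,0],[0,0,0.2,0],[0,0,0,0],[0,0,0,0],[0,0,0,0],[0,0,0,0],[0,0,0,0],[0,0,0,0],[0,0,0,0]]

```text
t: 23.65
eef_pos: [0.5431, -0.2033, 0.1773]
ee_rot: [3.142, -0.0, -1.51]
force: [-0.9, 0.5, -2.3]
width: 0.0139
gripper_force: 25.0
```

```bash
python3 st.py 33 .9 176
```

```text
pos [ 0.5431 -0.2033  0.1773] rot [ 3.1416 -0.     -1.5098] F [-0.85  0.49 -2.25] t 23.65 w 0.0139
shift tool mm [ 0.1 -0.3  1.3] roll 0.0018
avg local [ 32.7    0.98 177.28] F local [ 0.01  0.43 -2.18] M [0.021 0.078 0.032]
```

Emit:
servo_tool:
  series:
    - [[0,0,0.3,0],[0,0,0.2,0],[0,0,0.2,0],[0,0,0,0],[0,0,0,0],[0,0,0,0],[0,0,0,0],[0,0,0,0],[0,0,0,0],[0,0,0,0]]

```text
t: 24.63
eef_pos: [0.5431, -0.2033, 0.1766]
ee_rot: [3.142, -0.0, -1.51]
force: [-0.3, 0.4, -1.5]
width: 0.0142
gripper_force: 25.0
```

```bash
python3 st.py 33 .9 176
```

```text
pos [ 0.5431 -0.2033  0.1766] rot [ 3.1415 -0.     -1.5098] F [-0.28  0.37 -1.53] t 24.63 w 0.0142
shift tool mm [ 0.1 -0.3  0.6] roll 0.0018
avg local [ 32.7    0.98 176.58] F local [-0.07 -0.01 -2.07] M [ 0.015  0.125 -0.032]
```

Emit:
servo_tool:
  series:
    - [[0,0,0.3,0],[0,0,0.2,0],[0,0,0.2,0],[0,0,0,0],[0,0,0,0],[0,0,0,0],[0,0,0,0],[0,0,0,0],[0,0,0,0],[0,0,0,0]]

```text
t: 25.62
eef_pos: [0.5432, -0.2033, 0.176]
ee_rot: [-3.141, -0.0, -1.51]
force: [-0.3, 0.8, 0.8]
width: 0.0139
gripper_force: 25.0
```

```bash
python3 st.py 33 .9 176
```

```text
pos [ 0.5432 -0.2033  0.176 ] rot [-3.1414e+00 -1.0000e-04 -1.5097e+00] F [-0.26  0.82  0.81] t 25.62 w 0.0139
shift tool mm [ 0.  -0.2 -0. ] roll 0.0019
avg local [ 32.78   0.94 175.98] F local [-0.67 -0.35  1.5 ] M [0.12  0.222 0.008]
```

Emit:
servo_tool:
  series:
    - [[0,0,0.3,0],[0,0,0.2,0],[0,0,0.2,0],[0,0,0,0],[0,0,0,0],[0,0,0,0],[0,0,0,0],[0,0,0,0],[0,0,0,0],[0,0,0,0]]

```text
t: 26.6
eef_pos: [0.5434, -0.2033, 0.1757]
ee_rot: [-3.141, -0.0, -1.51]
force: [-0.9, 1.4, 6.1]
width: 0.0141
gripper_force: 25.0
```

```bash
python3 st.py 33 .9 176
```

```text
pos [ 0.5434 -0.2033  0.1757] rot [-3.1407e+00 -3.0000e-04 -1.5096e+00] F [-0.93  1.36  6.14] t 26.6 w 0.0141
shift tool mm [ 0.   0.  -0.3] roll 0.002
avg local [ 33.01   0.89 175.7 ] F local [-0.37  1.03  4.94] M [ 0.381  0.38  -0.044]
```

Contact at TCP z ≈ 176 mm, where the slot end should be (stud near 104.5 mm). The stud is carrying the weight. I'll relax the extra push and release.

Emit:
servo_tool:
  series:
    - [[0,0,-0.3,0],[0,0,-0.3,0],[0,0,0,0],[0,0,0,0],[0,0,0,0],[0,0,0,0],[0,0,0,0],[0,0,0,0],[0,0,0,0],[0,0,0,0]]

```text
t: 27.58
eef_pos: [0.5431, -0.2033, 0.1758]
ee_rot: [-3.141, -0.0, -1.51]
force: [-0.5, 0.1, 3.5]
width: 0.0136
gripper_force: 25.0
```

```bash
python3 st.py 33 .9 176
```

```text
pos [ 0.5431 -0.2033  0.1758] rot [-3.1415 -0.     -1.5098] F [-0.46  0.13  3.55] t 27.58 w 0.0136
shift tool mm [ 0.1 -0.3 -0.2] roll 0.0018
avg local [ 32.73   0.96 175.79] F local [-0.11  0.53  3.67] M [0.103 0.163 0.041]
```

Emit:
servo_tool:
  series:
    - [[0,0,-0.2,0],[0,0,0,0],[0,0,0,0],[0,0,0,0],[0,0,0,0],[0,0,0,0],[0,0,0,0],[0,0,0,0],[0,0,0,0],[0,0,0,0]]

```text
t: 28.57
eef_pos: [0.543, -0.2033, 0.1759]
ee_rot: [3.141, 0.0, -1.51]
force: [0.2, 0.8, 1.6]
width: 0.0143
gripper_force: 25.0
```

```bash
python3 st.py 33 .9 176
```

```text
pos [ 0.543  -0.2033  0.1759] rot [ 3.1415  0.     -1.5098] F [0.24 0.85 1.62] t 28.57 w 0.0143
shift tool mm [ 0.1 -0.3 -0.1] roll 0.0018
avg local [ 32.65   1.   175.9 ] F local [-0.11 -0.19  1.75] M [-0.097  0.036  0.026]
```

Good: the stud now carries the mirror with a light preload. I'll lower the grip force and open slowly.

Emit:
servo_tool:
  series:
    - [[0,0,0,0],[0,0,0,0],[0,0,0,0],[0,0,0,0],[0,0,0,0],[0,0,0,0],[0,0,0,0],[0,0,0,0],[0,0,0,0],[0,0,0,0]]
  grip_force: 5

```text
t: 29.55
eef_pos: [0.5431, -0.2033, 0.176]
ee_rot: [-3.142, -0.0, -1.51]
force: [0.6, -0.9, 1.5]
width: 0.0141
gripper_force: 5.0
```

Emit:
servo_tool:
  series:
    - [[0,0,0,0],[0,0,0,0],[0,0,0,0],[0,0,0,0],[0,0,0,0],[0,0,0,0],[0,0,0,0],[0,0,0,0],[0,0,0,0],[0,0,0,0]]
  claw: 0.1

```text
t: 30.38
eef_pos: [0.5431, -0.2033, 0.176]
ee_rot: [3.142, -0.0, -1.51]
force: [0.8, 0.4, 0.1]
width: 0.0394
gripper_force: 0.0
```

Emit:
servo_tool:
  series:
    - [[0,0,-3,0],[0,0,-6,0],[0,0,-8,0],[0,0,-10,0],[0,0,-12,0],[0,0,-14,0],[0,0,-16,0],[0,0,-16,0],[0,0,-12,0],[0,0,-6,0]]

```text
t: 31.22
eef_pos: [0.5438, -0.2035, 0.2821]
ee_rot: [-3.138, -0.001, -1.51]
force: [0.4, -0.6, 0.5]
width: 0.0394
gripper_force: 0.0
```

```bash
python3 st.py 33 .9 176; python3 look.py v6; python3 - <<'E'
import cv2
im=cv2.imread('pics/v6.png');cv2.imwrite('pics/v6c.png',cv2.resize(im[120:340,150:430],None,fx=2.7,fy=2.7,interpolation=cv2.INTER_CUBIC))
E
```

```text
pos [ 0.5438 -0.2035  0.2821] rot [-3.1379e+00 -1.0000e-03 -1.5096e+00] F [ 0.4  -0.56  0.48] t 31.22 w 0.0394
shift tool mm [ -0.3   0.8 106.1] roll 0.002
avg local [ 33.21   0.85 280.9 ] F local [0.06 0.23 0.46] M [ 0.034  0.146 -0.037]
pos [ 0.5432 -0.2032  0.2796] rot [-3.1403e+00  1.0000e-04 -1.5099e+00] F [-0.07  0.01 -0.04] t 31.37 w 0.0391
shift tool mm [  1.   15.7 -55.5] roll 0.0017
[[294.13054564 190.66778039]
 [294.46737357 193.11430915]
 [294.82507167 195.71331477]]
crop origin 234 148
```

View pics/v6c.png

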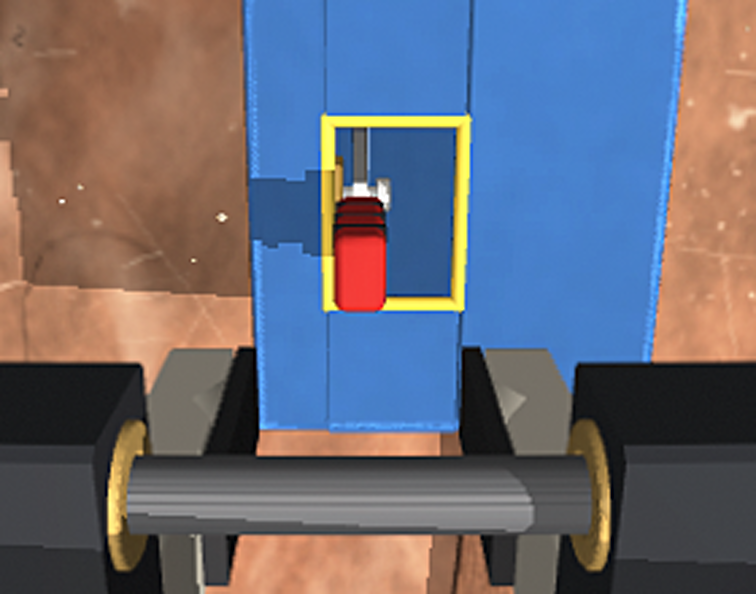

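The mirror hangs upright with its handle at crop (360,260) and the stud head in front at (384,192). The gripper is well clear. I'm handing in.

```bash
python3 -c "
from station import ticket
print(ticket.job_done())"
```

```text
the job is handed in; nothing more can be done
None
```

The mirror hangs by its keyhole on the stud, which was carrying its weight before I let go; the gripper is clear, I felt no contact with the cabinet, and the job was handed in at about 31 s.

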